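# Turn the hook out and hang up the hoop

### The arm

A 7-joint arm with a two-finger parallel gripper is mounted at the origin on the work surface. World frame = base frame: x ahead of the robot, y to its left, z up, the work surface at z = 0. Lengths are in m, angles in rad, forces in N, time in s.
With the tool pointing down it reaches from about 0.425 to 0.925 m from the base axis. Payload 6.8 kg.
Tool frame: the origin (TCP) lies where the fingers leave the gripper's body, on its centre line; the fingertips stand 80 mm ahead of it and the grasp point (between the pads) lies 61 mm ahead of it; z points along the fingers, y is the line along which they close (so a half turn about z gives the same grasp; the last joint's range is limited). The gripper opens to 88 mm and grips with 3 to 60 N. Pads are 20 mm wide; open, the fingers measure 115 mm over their backs; the gripper's body (75 mm by 178 mm) begins 61 mm behind the grasp point.
Start: joints at [-0.108, 0.477, 0.022, 1.555, -0.011, 1.109, -0.083], TCP at [0.675, 0, 0.303] pointing down, gripper open.
Joint ranges: [-2.96, 2.96], [-0.34, 2.1], [-1.41, 1.46], [0.24, 2.44], [-1.37, 4.51], [0.17, 1.92], [-2.96, 2.96]. Speed limits (rad/s): [2.39, 2.39, 3.14, 3.14, 3.14, 3.14, 3.14].

### API

Orientations are given as a rotation vector (axis times angle).
In Python, from rig import env gives the robot as it stands.
- The arm moves only by the tool carry_out, never from a script. Its argument "plan" is a list of rows, each a list of 7 numbers: the gripper's target within -1 to 1 (fully open at 1, half-way at 0, shut at -1), then the shift along the world's x, y, z in mm, then the turn, a rotation vector about the world's x, y, z in degrees. A call has exactly 5 rows; each row shifts and turns the commanded pose from where the row before left it; what a row does not reach is not made up. A row lasts 1/8 s, in which the tool goes at most 62.5 mm and 10.7 degrees, less where a joint would pass 70% of its speed; a pose out of reach is approached as far as the arm can. A call with a gripper value outside its range is refused whole. The fingers move at their own pace and stop on an object; "newtons" is the grip in N (left out, the last holds). Time passes only in rows, so rows that do not move let the fingers close, or fill a call up. It gives the time, the measured TCP pose, the force, the opening and the grip force at its end, in the units of the state.
- env.state(): the state, without advancing time (a new reading comes with each control period).
- env.snapshot(name): name is "scene" or "side" or "wrist"; returns a dict with "image" (420x560x3 uint8, red, green, blue), "mtx" (3x3 intrinsics, pixels), "world_from_camera" (4x4, takes a point from camera to world coordinates). Camera axes: x right, y up, looking along -z (the intrinsics and any distortion apply to the point x, -y, -z); pixel columns grow to the right and rows downward; lengths in m; the calibration is good to about 2 mm. The wrist camera is an equidistant fisheye: a pixel r from the principal point sees the ray r / f radians off the axis. A picture is of the moment at which its call begins. There is no depth.
- env.hand_in(): hands the job in; it is judged then, once.
The state is a dict: "clock": time; "joints": joint angles; "qvel": joint speeds; "tau": joint torques, N m; "position": TCP position; "ee_rot": TCP orientation; "wrist_force": force on the tool from outside, world axes, zero at the start; "moment": the same for the moment, N m; "grip_width": finger opening in m; "grip_force": force on a finger pad.
Only numpy, scipy, OpenCV 4.12 (cv2) and the standard library are available. Lean on these libraries where they do the work, as an engineer would, in place of code of your own. Each camera call takes 0.05 s, during which the arm holds its last target. There are 200 camera calls.

### The job

Turn the brass swivel hook on the stand round until it meets its red stop, and press it fully home there, firmly for a moment but gently enough not to bend it. Then take the embroidery hoop with the red clasp out of the rack and hang it in the dip of the hook, lowering it gently until you feel it bear on the hook before you let go, with the hook still facing its stop. Leave the green-clasped hoop and everything else on the table where it is.

Things in the scene. Friction and masses are not known exactly. Their poses are not given: they have to be found in the camera images.
- stand: Fixed hook stand: round wooden base 130 mm across, 12 mm thick, white post 18 mm thick. Origin: underside of the base, on the post's axis, which is the swivel axis. Its -x is the way the hook must face. Red stop: a pin up to 217 mm high, 34 mm from the axis that way, on the hook's +y side; only the hook's tip is higher. The hook meets it when turned clockwise seen from above.
- swivel (a joint): Hook's angle (rad): 0 = against the stop (hard), facing the stand's -x; grows counterclockwise from above to 2.2 (pi/2: faces the stand's -y). Stays where left; about 2.5 N sideways at the dip turns it. Home = fingers push 7 N or more (friction included) at angle below 0.03 for 0.3 s. Over 18 N of push or pinch bends it: push one side with closed fingers, feeling the force.
- hook: Brass hook of 8 mm wire on the swivel. Origin on the post's axis at wire height, 205 mm above the table; axes as the stand's at angle 0, turning with the hook. Wire runs along its -x: level to 35 mm from the axis, down to the dip at 65 mm (10 mm lower), up to 86 mm (2 mm above the level part), to the upturned tip at 93 mm (18 mm above it).
- hook_seat (a point): Centre of the hook's wire at the bottom of its dip, 65 mm from the post's axis, 195 mm above the table: where the hoop must hang. Axes as the hook's.
- hook_tip (a point): Centre of the rounded end of the upturned tip, 93 mm from the axis, 223 mm above the table; wire radius 4 mm.
- rack: Fixed plywood rack, 120 x 130 mm, with two slots 70 mm apart along its y, each holding one hoop upright in the rack's x-z plane: slot walls 50 mm high, 12 mm apart, 100 mm long. Origin: centre of the underside.
- hoop_red: Embroidery hoop with red clasp, 60 to 130 g: ring of 10 mm round wood, 120 mm outside, 100 mm inside. Origin: ring centre, 70 mm above the table in its slot. z up to the clasp, y square to the ring's plane, x in it. Clasp block: 24 mm along x, 12 mm along y, 59 to 93 mm above the centre. Lift it 60 mm straight up to clear the slot. Pressed on the hook with over 15 N it bends the hook.
- hoop_red_clasp (a point): Grip point in the red clasp, 84 mm above the ring's centre; pinch the clasp from above across its 24 mm (along the hoop's x). 24 mm above the top of the ring.
- hoop_red_eye (a point): Centre of the ring's bar right below the red clasp, 55 mm above the ring's centre; hanging, it lies some 12 to 13 mm above hook_seat. Still held, it must bear on the hook with 2 N or more (its weight included) for 0.2 s before it is let go, to feel that it is seated; the contact is stiff, over 10 N per mm.
- hoop_green: The same hoop with a green clasp, in the rack's other slot: leave alone. Origin: ring centre.
- glue: Loose red glue bottle with white cap, diameter 44, height 130 mm, origin under its centre. Leave alone.
- paint: Loose purple paint bottle with grey cap, diameter 52, height 140 mm, origin under its centre. Leave alone.
- pot: Loose small green paint pot with white lid, diameter 48, height 50 mm, origin under its centre. Leave alone.
- spool: Loose spool of green thread with wooden ends, diameter 36, height 40 mm, origin under its centre. Leave alone.
- cup: Loose white mug, diameter 84, height 80 mm, origin under its centre. Leave alone.
There are look-alikes about, which are no part of the job. Leave any purple or turquoise look-alike of the stand alone.

How it is judged:
On the way, in this order (a step that is already met when the one before it is completed fails the run):
1. the fingers press the hook home against its red stop (angle below 0.03 rad, push of at least 7 N) for 0.3 s (value of joint swivel below 0.03 rad and contact force between the fingers and hook above 7 N), for 0.3 s.
2. the hoop, still held, is lowered into the hook's dip until it bears on it with at least 2 N for 0.2 s (contact force between hoop_red and hook above 2 N and contact force between the fingers and hoop_red above 2 N and distance between hoop_red_eye and hook_seat below 0.018 m), for 0.2 s.
At the end, for the whole second after the job is handed in: The red-clasped hoop hangs free, upright within 0.2 rad and at rest, in the dip of the hook (bar below the clasp within 18 mm of hook_seat and above it), its plane square to the hook within 0.35 rad, and the hook still faces its stop within 0.08 rad (value of joint swivel below 0.08 rad and distance between hoop_red_eye and hook_seat below 0.018 m and z of hoop_red_eye in the frame of hook_seat above 0.004 m and contact force between hoop_red and hook above 0.2 N and angle between hoop_red's own z axis and vertical below 0.2 rad and angle between the y axis of hoop_red and the x axis of hook, either way round below 0.35 rad and linear speed of hoop_red below 0.03 m/s and angular speed of hoop_red below 0.5 rad/s); the robot touches nothing.
It fails at once if the hook is pushed or pinched by the fingers with more than 18 N (contact force between the fingers and hook above 18 N).
It fails at once if the hoop is pressed on the hook with more than 15 N (contact force between hoop_red and hook above 15 N).
It fails at once if the green-clasped hoop is moved more than 20 mm (distance of hoop_green from where it was at the start of the episode above 0.02 m).
It fails at once if a bystander is moved more than 20 mm (distance of any of glue, paint, pot, spool, cup from where it was at the start of the episode above 0.02 m).
It also fails if it takes over 72 s, if anything falls off the work surface, if the arm or the gripper's body presses on something with over 40 N, if the wrist force passes 120 N, or if a joint passes its speed limit or range.

## Working session

There is one attempt and no reset: what is moved stays moved. The work goes in short steps, Python scripts to look and compute and a tool call to move; the robot and the scene stay as the last step left them, time stands still between calls to the robot, and variables do not carry over. Pictures are saved under pics/ and viewed, at most 12 in all, crops included, and the job is handed in when it is done.

Besides the shell and the picture viewer there is one more tool, called after ">>>" in YAML: its name, and indented under it one key for each argument. carry_out: Moves the arm, as the interface text tells. Its arguments: {"type":"object","properties":{"plan":{"type":"array","items":{"type":"array","items":{"type":"number"}}},"newtons":{"type":"number"}},"required":["plan"]}

```bash
mkdir -p pics
cat > h.py <<'E'
import numpy as np, cv2, sys
sys.path.insert(0,'.')
from rig import env
def snap(n,f=None):
    s=env.snapshot(n)
    if f: cv2.imwrite(f'pics/{f}.png',s['image'][:,:,::-1])
    return s
def ray(s,u,v):
    K=s['mtx'];T=s['world_from_camera']
    d=np.array([(u-K[0,2])/K[0,0],-(v-K[1,2])/K[1,1],-1.])
    return T[:3,3],T[:3,:3]@d
def onz(s,u,v,z):
    o,d=ray(s,u,v);return o+d*(z-o[2])/d[2]
def proj(s,p):
    T=s['world_from_camera'];c=T[:3,:3].T@(np.asarray(p)-T[:3,3]);K=s['mtx']
    return np.array([K[0,0]*c[0]/-c[2]+K[0,2],K[1,1]*-c[1]/-c[2]+K[1,2]])
def tri(a,pa,b,pb):
    o1,d1=ray(a,*pa);o2,d2=ray(b,*pb);d1=d1/np.linalg.norm(d1);d2=d2/np.linalg.norm(d2)
    t=np.linalg.lstsq(np.c_[d1,-d2],o2-o1,rcond=None)[0];p,q=o1+t[0]*d1,o2+t[1]*d2
    return (p+q)/2,np.linalg.norm(p-q)
E
python3 - <<'E'
from h import *
a=snap('scene');b=snap('side');
for n,s in(('scene',a),('side',b)):
    np.save(n+'.npy',s,allow_pickle=True)
    cv2.imwrite(f'pics/{n}1.png',cv2.resize(s['image'][:,:,::-1],(800,600),interpolation=cv2.INTER_CUBIC))
    print(s['mtx'],s['world_from_camera'],[k for k in s])
print(env.state())
E
```

```text
[[470.49957232   0.         274.49618046]
 [  0.         470.49957232 206.43168592]
 [  0.           0.           1.        ]] [[ 0.78091481 -0.45557855  0.42734089  1.01030982]
 [ 0.62462798  0.57333514 -0.53021383 -0.63865619]
 [-0.0034555   0.68098091  0.73229301  1.11507658]
 [ 0.          0.          0.          1.        ]] ['image', 'mtx', 'world_from_camera']
[[418.75309341   0.         274.12159843]
 [  0.         418.75309341 210.05168129]
 [  0.           0.           1.        ]] [[-0.81856777  0.35406385 -0.4523114   0.04408523]
 [-0.57403134 -0.53281504  0.62176857  0.62620331]
 [-0.02085254  0.76860063  0.63938896  0.7552229 ]
 [ 0.          0.          0.          1.        ]] ['image', 'mtx', 'world_from_camera']
{'clock': 0.1, 'joints': array([-0.10810124,  0.47770225,  0.02237838,  1.55629591, -0.01150788,
        1.10928871, -0.08309583]), 'qvel': array([-0.00077895, -0.00101097, -0.0001253 , -0.00300383,  0.00123589,
        0.00054191,  0.00091382]), 'tau': array([ 4.71647683e-03, -5.84088278e+01,  1.53989889e+00, -2.73312145e+01,
       -5.42987685e-02,  1.30690381e-02,  5.50689708e-05]), 'position': array([ 6.74611898e-01, -1.82795107e-05,  3.01813647e-01]), 'ee_rot': array([-2.22073173e+00, -2.22071122e+00,  1.86817914e-03]), 'wrist_force': array([ 0.91763521, -0.22158305,  0.11387367]), 'moment': array([-0.00902352, -0.01437078,  0.04595263]), 'grip_force': 0.0, 'grip_width': 0.08786348553156716}
```

View pics/scene1.png

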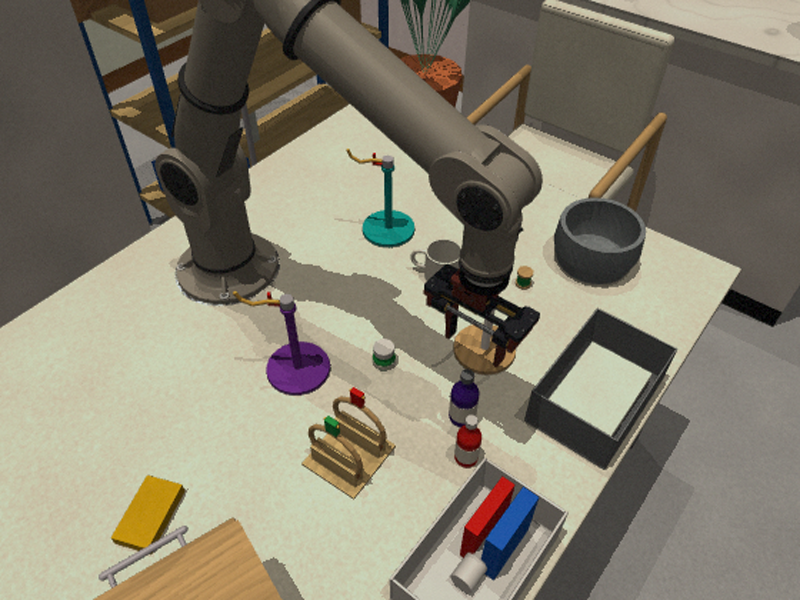

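View pics/side1.png

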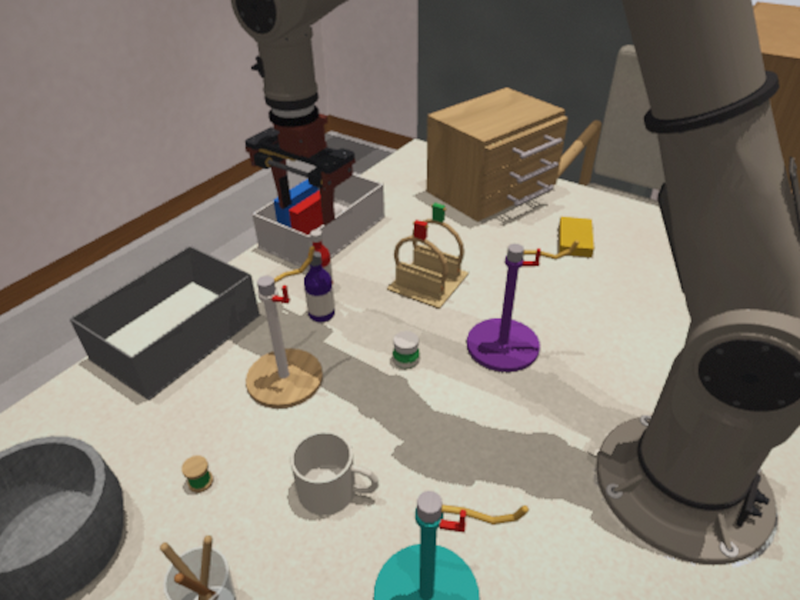

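The true stand (white post, wooden base) is at scene (485,347) and side (284,377), half hidden by the gripper in the scene view. Its look-alikes are purple at scene (298,366) and turquoise at (388,227). The red-clasped hoop is at scene (357,398) / side (421,230), and the green one at scene (331,425). I'll measure these next and confirm them in one crop.

```bash
cat > m1.py <<'E'
from h import *
a=np.load('scene.npy',allow_pickle=True).item();b=np.load('side.npy',allow_pickle=True).item()
def blob(s,c,hr,box=22,smin=130,vmin=60):
    h=cv2.cvtColor(s['image'],cv2.COLOR_RGB2HSV).astype(int)
    H=h[...,0];m=((H>=hr[0])&(H<=hr[1]) if hr[0]<hr[1] else (H>=hr[0])|(H<=hr[1]))&(h[...,1]>smin)&(h[...,2]>vmin)
    n,l,st,ce=cv2.connectedComponentsWithStats(m.astype(np.uint8))
    k=min(range(1,n),key=lambda i:np.hypot(*(ce[i]-c)) if st[i][4]>15 else 1e9)
    return ce[k],st[k],np.argwhere(l==k)[:,::-1]
P={}
for n,hr,ca,cb in(('red',(172,6),(250,279),(295,161)),('green',(45,85),(232,298),(307,148))):
    A=blob(a,ca,hr);B=blob(b,cb,hr)
    print(n,A[0],A[1],B[0],B[1],tri(a,A[0],b,B[0]))
# base in side
r=blob(b,(199,264),(8,25),smin=70)
el=cv2.fitEllipse(cv2.convexHull(r[2].astype(np.int32)));print('base',r[1],el,onz(b,*el[0],.012))
E
python3 m1.py
python3 - <<'E'
from h import *
b=np.load('side.npy',allow_pickle=True).item();w=snap('wrist');np.save('wrist.npy',w,allow_pickle=True)
print(w['mtx'],w['world_from_camera'])
c=b['image'][155:295,165:325,::-1];c=cv2.resize(c,None,fx=3.75,fy=3.75,interpolation=cv2.INTER_CUBIC)
cv2.imwrite('pics/c1.png',c)
cv2.imwrite('pics/w1.png',cv2.resize(w['image'][:,:,::-1],(800,600)))
E
```

```text
red [249.37373737 277.67676768] [245 271  10  15  99] [293.57142857 160.35714286] [290 154   9  14  98] (array([ 0.54809524, -0.16270734,  0.14732123]), np.float64(0.00310217197348134))
green [231.46341463 294.7804878 ] [227 292  10   7  41] [306.20512821 148.24358974] [303 143   8  12  78] (array([ 0.54876691, -0.22790971,  0.15102878]), np.float64(0.004012837846937043))
base [ 172  244   54   42 1614] ((198.6007080078125, 264.3446350097656), (40.6434211730957, 54.39567184448242), 75.80325317382812) [0.60410191 0.17218921 0.012     ]
[[325.1922621    0.         276.09610461]
 [  0.         325.1922621  207.05975626]
 [  0.           0.           1.        ]] [[ 9.99995353e-01 -7.57479685e-04  2.95288916e-03  6.74425973e-01]
 [-1.68226448e-04  9.53450230e-01  3.01550379e-01  8.31796347e-02]
 [-3.04385114e-03 -3.01549474e-01  9.53445672e-01  3.83878493e-01]
 [ 0.00000000e+00  0.00000000e+00  0.00000000e+00  1.00000000e+00]]
```

View pics/c1.png

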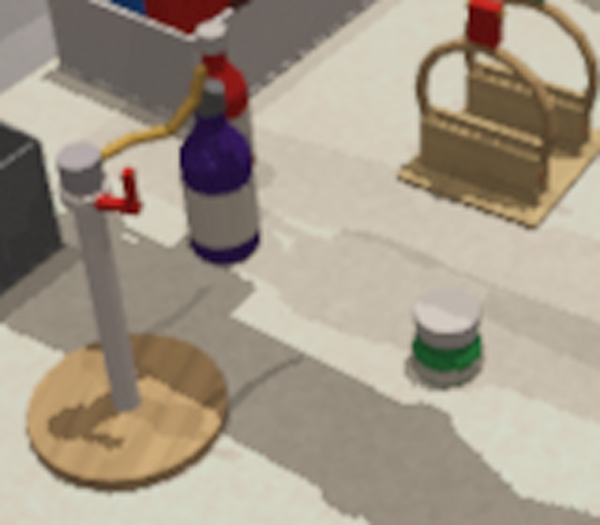

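View pics/w1.png

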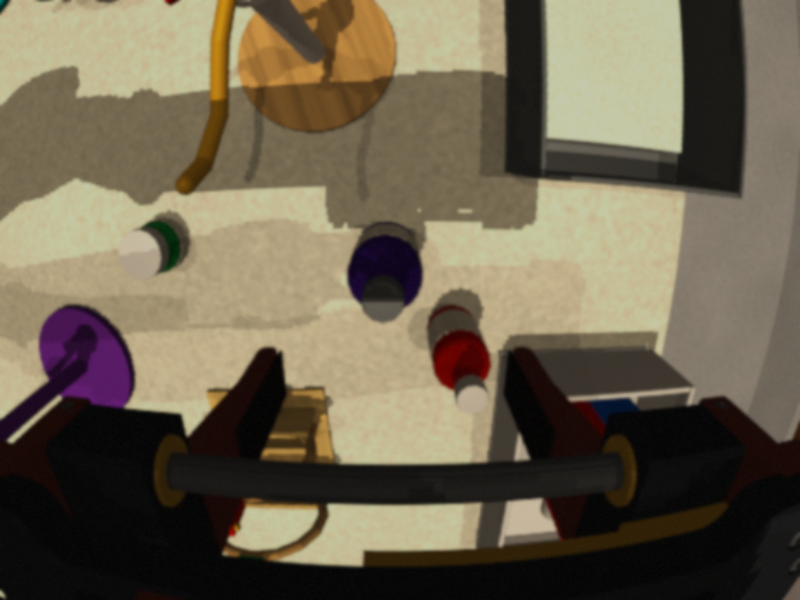

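The crop confirms the wooden stand with its white post at side (199,264), the hook running toward the bottles and the red pin near side (199.7,200). The wrist view shows the hook tip at (185,185)/800 and the red clasp in the nearer rack slot. Next I'll work out the angles.

```bash
cat >> h.py <<'E'
def fray(s,u,v):
    K=s['mtx'];T=s['world_from_camera'];x,y=(u-K[0,2])/K[0,0],(v-K[1,2])/K[1,1];r=np.hypot(x,y)
    d=np.array([x/r*np.sin(r),-y/r*np.sin(r),-np.cos(r)]);return T[:3,3],T[:3,:3]@d
def fonz(s,u,v,z):
    o,d=fray(s,u,v);return o+d*(z-o[2])/d[2]
E
python3 - <<'E'
from h import *
a=np.load('scene.npy',allow_pickle=True).item();b=np.load('side.npy',allow_pickle=True).item();w=np.load('wrist.npy',allow_pickle=True).item()
cr=lambda u,v:(165+u/3.75,155+v/3.75)
print('tip w',fonz(w,130,130,.223),'s',onz(b,*cr(202,70),.223))
print('wire at post',fonz(w,158,3,.205), 'bend', fonz(w,153,70,.195))
print('pin top',onz(b,*cr(129,172),.217),'pin bot',onz(b,*cr(133,207),.200),'cap ctr',onz(b,*cr(81,155),.215),'cap@.2',onz(b,*cr(84,198),.200),'wireroot',onz(b,*cr(105,152),.205),'dip',onz(b,*cr(168,130),.195))
# base from wrist: orange mask ellipse
h=cv2.cvtColor(w['image'],cv2.COLOR_RGB2HSV)
m=((h[...,0]>8)&(h[...,0]<25)&(h[...,1]>90)).astype(np.uint8)
n,l,st,ce=cv2.connectedComponentsWithStats(m)
for i in range(1,n):
    if st[i][4]>150: print(st[i],ce[i])
# rack in scene: contour
h=cv2.cvtColor(a['image'],cv2.COLOR_RGB2HSV)
for p in ((390,447),(354,494),(302,462)): print('rack corner',onz(a,p[0]*.7,p[1]*.7,.0))
print('base wrist',[fonz(w,u*.7,v*.7,.012) for u,v in((239,65),(317,131),(396,50))])
for n,p,r,z in (('paint',(382,298),0,.14),('glue',(471,393),0,.13),('pot',(140,253),0,.05)): print(n,fonz(w,p[0]*.7,p[1]*.7,z))
print('wall tops w',[fonz(w,u*.7,v*.7,.05) for u,v in((210,392),(325,388),(333,460))])
E
```

```text
tip w [0.59705267 0.07476872 0.223     ] s [0.59613803 0.07299829 0.223     ]
wire at post [0.60680722 0.14812784 0.205     ] bend [0.60053567 0.10900619 0.195     ]
pin top [0.57128981 0.16433172 0.217     ] pin bot [0.56453767 0.17170775 0.2       ] cap ctr [0.60658152 0.16623928 0.215     ] cap@.2 [0.59297104 0.181141   0.2       ] wireroot [0.60737866 0.14798966 0.205     ] dip [0.60104399 0.1026913  0.195     ]
[ 122    0   44  137 2055] [148.42773723  71.14403893]
[ 166    0  112   93 7810] [223.02355954  45.67516005]
[ 106  243   88  114 1102] [127.79673321 313.84210526]
[ 179  271   56   55 2205] [209.72471655 300.64761905]
[418 303  29  53 823] [435.27339004 328.63669502]
[154 348  75  46 980] [195.72244898 369.76938776]
[ 254  350  258   48 3536] [391.33710407 379.39847285]
rack corner [ 0.59927654 -0.1373524   0.        ]
rack corner [ 0.60825058 -0.25063821  0.        ]
rack corner [ 0.49206723 -0.26258379  0.        ]
base wrist [array([0.54704795, 0.16210894, 0.012     ]), array([0.61196915, 0.10242867, 0.012     ]), array([0.67454301, 0.16742645, 0.012     ])]
paint [0.66681779 0.0047687  0.14      ]
glue [ 0.72183093 -0.06124773  0.13      ]
pot [0.4654822  0.01410082 0.05      ]
wall tops w [array([ 0.51275738, -0.11041918,  0.05      ]), array([ 0.61625491, -0.10203213,  0.05      ]), array([ 0.61823757, -0.17702879,  0.05      ])]
```

>>> carry_out:
  plan:
    - [-1,0,30,0,0,0,0]
    - [-1,0,30,0,0,0,0]
    - [-1,0,37,0,0,0,0]
    - [-1,-20,0,-20,0,0,0]
    - [-1,-23,0,-22,0,0,0]
  newtons: 20

```text
clock: 0.78
position: [0.6318, 0.0977, 0.2601]
ee_rot: [2.22, 2.222, 0.001]
wrist_force: [2.6, -1.1, 4.1]
grip_width: 0.0413
grip_force: 1.8
```

The fingers close slowly, so one may now be on the far side of the hook. I'll hold this width, lift clear, then close.

>>> carry_out:
  plan:
    - [0.0,0,0,30,0,0,0]
    - [0.0,0,0,40,0,0,0]
    - [-1,15,0,0,0,0,0]
    - [-1,0,0,0,0,0,0]
    - [-1,0,0,0,0,0,0]

```text
clock: 1.4
position: [0.6463, 0.0969, 0.3289]
ee_rot: [-2.22, -2.22, 0.004]
wrist_force: [-1.1, 0.0, 0.1]
grip_width: 0.0172
grip_force: 0.0
```

>>> carry_out:
  plan:
    - [-1,0,0,0,0,0,0]
    - [-1,0,0,0,0,0,0]
    - [-1,0,0,0,0,0,0]
    - [-1,0,0,0,0,0,0]
    - [-1,0,0,0,0,0,0]

```text
clock: 2.02
position: [0.647, 0.097, 0.3307]
ee_rot: [2.221, 2.221, 0.0]
wrist_force: [-0.1, -0.5, -0.9]
grip_width: 0.0005
grip_force: 0.0
```

Run:
```python
from h import *
b=snap('side');w=snap('wrist')
c=np.hstack([cv2.resize(b['image'][150:290,150:310,::-1],(400,350)),cv2.resize(w['image'][:,:,::-1],(400,300),interpolation=cv2.INTER_AREA)[:, :] if 0 else cv2.copyMakeBorder(cv2.resize(w['image'][:,:,::-1],(400,300)),0,50,0,0,cv2.BORDER_CONSTANT)])
cv2.imwrite('pics/c2.png',c)
```

```text
(no output)
```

View pics/c2.png

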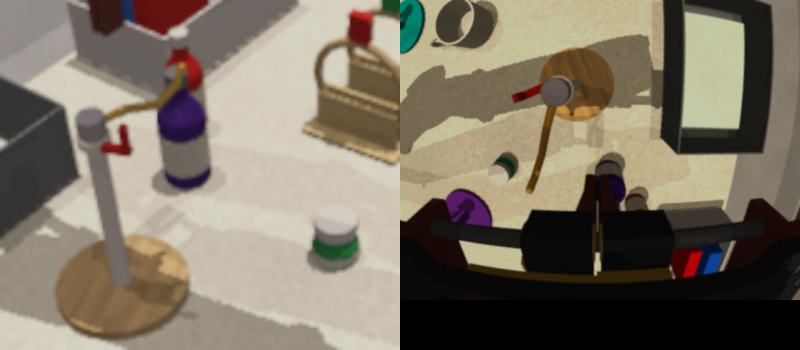

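Left (side view): the hook has barely moved, the fingers are closed, and they stand to the right of the hook. Right (wrist view): cap at about (157,91), hook tip at (130,190), red stop at (115,98). I'll measure from this.

Run:
```python
from h import *
w=snap('wrist');np.save('wrist2.npy',w,allow_pickle=True)
h=cv2.cvtColor(w['image'],cv2.COLOR_RGB2HSV).astype(int)
m=(((h[...,0]<6)|(h[...,0]>172))&(h[...,1]>130)&(h[...,2]>50));m[:, 260:]=0;m[200:]=0
ys,xs=np.nonzero(m);print('red px',xs.min(),xs.max(),ys.min(),ys.max())
r=np.c_[xs,ys]; print(r[np.argsort(xs)][:6], fonz(w,xs.min()+4,ys[xs<xs.min()+8].mean(),.217))
print('tip',fonz(w,131*1.4,189*1.4,.223),'cap',fonz(w,159*1.4,90*1.4,.217))
f=cv2.resize(w['image'][80:290,120:330,::-1],None,fx=2.8,fy=2.8,interpolation=cv2.INTER_CUBIC);cv2.imwrite('pics/c3.png',f)
```

```text
red px 157 199 118 143
[[157 133]
 [157 136]
 [157 135]
 [157 134]
 [158 137]
 [158 136]] [0.57447691 0.16455363 0.217     ]
tip [0.58379088 0.07939281 0.223     ] cap [0.61422444 0.16947075 0.217     ]
```

View pics/c3.png

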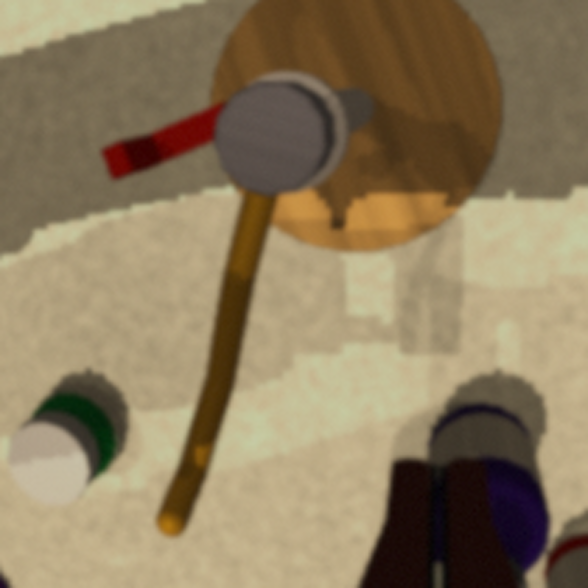

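Run:
```python
import numpy as np
ax=np.array([609,168.]);q=np.array([647,97.])
for th,o in((252,40),(252,26),(245,18),(238,18),(230,18),(222,18),(214,18),(207,18),(203,18),(198,18)):
    t=np.radians(th);p=ax+68*np.array([np.cos(t),np.sin(t)])+o*np.array([-np.sin(t),np.cos(t)])
    print(th,o,p.round(1),(p-q).round(1));q=p
```

```text
252 40 [626.  91.] [-21.  -6.]
252 26 [612.7  95.3] [-13.3   4.3]
245 18 [596.6  98.8] [-16.1   3.5]
238 18 [588.2 100.8] [-8.3  2. ]
230 18 [579.1 104.3] [-9.2  3.5]
222 18 [570.5 109.1] [-8.6  4.8]
214 18 [562.7 115.1] [-7.8  5.9]
207 18 [556.6 121.1] [-6.1  6. ]
203 18 [553.4 124.9] [-3.1  3.8]
198 18 [549.9 129.9] [-3.5  5. ]
```

>>> carry_out:
  plan:
    - [-1,-8,-3,0,0,0,-9]
    - [-1,-8,-5,0,0,0,-9]
    - [-1,0,0,-35,0,0,0]
    - [-1,0,0,-35,0,0,0]
    - [-1,0,0,0,0,0,0]

```text
clock: 2.8
position: [0.6295, 0.0888, 0.2582]
ee_rot: [-2.54, -1.846, 0.008]
wrist_force: [-0.3, 0.1, 0.9]
grip_width: 0.0005
grip_force: 0.0
```

>>> carry_out:
  plan:
    - [-1,-9,3,0,0,0,0]
    - [-1,-8,3,0,0,0,0]
    - [-1,-8,2,0,0,0,-4]
    - [-1,-8,2,0,0,0,-3]
    - [-1,-8,2,0,0,0,-7]

```text
clock: 3.42
position: [0.5903, 0.101, 0.2623]
ee_rot: [2.749, 1.518, 0.005]
wrist_force: [2.1, -0.3, -1.3]
grip_width: 0.0002
grip_force: 1.1
```

>>> carry_out:
  plan:
    - [-1,-5,2,0,0,0,-4]
    - [-1,-4,2,0,0,0,-4]
    - [-1,-9,5,0,0,0,-8]
    - [-1,-4,3,0,0,0,-4]
    - [-1,-4,3,0,0,0,-4]

```text
clock: 4.05
position: [0.5642, 0.1157, 0.2622]
ee_rot: [3.005, 0.915, 0.004]
wrist_force: [1.6, -1.9, 0.3]
grip_width: 0.0004
grip_force: 1.1
```

Contact is made (about 2.5 N turning force). I'll carry on more slowly toward the stop.

>>> carry_out:
  plan:
    - [-1,-3,3,0,0,0,-4]
    - [-1,-3,3,0,0,0,-3]
    - [-1,-2,2,0,0,0,-2]
    - [-1,-1,2,0,0,0,-2]
    - [-1,0,0,0,0,0,0]

```text
clock: 4.68
position: [0.555, 0.1263, 0.2611]
ee_rot: [-3.078, -0.627, -0.001]
wrist_force: [0.4, -0.6, 1.1]
grip_width: 0.0005
grip_force: 0.6
```

>>> carry_out:
  plan:
    - [-1,-1,1.5,0,0,0,-2]
    - [-1,-0.5,1,0,0,0,-1]
    - [-1,-0.5,1,0,0,0,-1]
    - [-1,-0.5,1,0,0,0,-1]
    - [-1,0,0,0,0,0,0]

```text
clock: 5.3
position: [0.5523, 0.1306, 0.2605]
ee_rot: [3.103, 0.491, -0.001]
wrist_force: [0.8, -2.0, 0.7]
grip_width: 0.0005
grip_force: 0.8
```

>>> carry_out:
  plan:
    - [-1,-0.5,1,0,0,0,0]
    - [-1,-0.5,1,0,0,0,0]
    - [-1,-0.3,1,0,0,0,0]
    - [-1,0,0,0,0,0,0]
    - [-1,0,0,0,0,0,0]

```text
clock: 5.92
position: [0.5516, 0.132, 0.2606]
ee_rot: [3.101, 0.489, 0.0]
wrist_force: [1.7, -6.0, 0.1]
grip_width: 0.0003
grip_force: 3.1
```

>>> carry_out:
  plan:
    - [-1,-0.3,0.9,0,0,0,0]
    - [-1,-0.3,0.9,0,0,0,0]
    - [-1,0,0,0,0,0,0]
    - [-1,0,0,0,0,0,0]
    - [-1,0,0,0,0,0,0]

```text
clock: 6.55
position: [0.5515, 0.1323, 0.2607]
ee_rot: [3.1, 0.487, 0.001]
wrist_force: [3.3, -9.5, 0.2]
grip_width: 0.0005
grip_force: 5.0
```

>>> carry_out:
  plan:
    - [-1,-0.1,0.5,0,0,0,0]
    - [-1,0,0,0,0,0,0]
    - [-1,0,0,0,0,0,0]
    - [-1,0,0,0,0,0,0]
    - [-1,0,0,0,0,0,0]

```text
clock: 7.18
position: [0.5515, 0.1323, 0.2607]
ee_rot: [3.1, 0.486, 0.001]
wrist_force: [2.5, -10.6, 0.1]
grip_width: 0.0001
grip_force: 5.5
```

Home: 11 N with no movement for over 0.6 s. Backing off and lifting.

>>> carry_out:
  plan:
    - [-1,3,-10,0,0,0,0]
    - [-1,5,-20,0,0,0,0]
    - [-1,5,-15,20,0,0,0]
    - [-1,0,-10,50,0,0,0]
    - [-1,0,0,0,0,0,0]

```text
clock: 7.8
position: [0.5654, 0.0807, 0.3344]
ee_rot: [-3.101, -0.49, -0.011]
wrist_force: [-0.1, -0.1, 0.1]
grip_width: 0.0005
grip_force: 0.0
```

Run:
```python
from h import *
s=env.state();print(s['position'],s['clock'])
w=snap('wrist');np.save('wrist3.npy',w,allow_pickle=True)
b=snap('side');np.save('side3.npy',b,allow_pickle=True);a=snap('scene');np.save('scene3.npy',a,allow_pickle=True)
cv2.imwrite('pics/c4.png',np.hstack([cv2.resize(w['image'][:300,60:360,::-1],(600,600),interpolation=cv2.INTER_CUBIC),cv2.resize(a['image'][200:350,200:300,::-1],(200,300)) .repeat(1,0) if 0 else cv2.copyMakeBorder(cv2.resize(b['image'][150:290,150:290,::-1],(200,200)),0,400,0,0,cv2.BORDER_CONSTANT)]))
```

```text
[0.56535928 0.08070328 0.33444407] 7.8
```

View pics/c4.png

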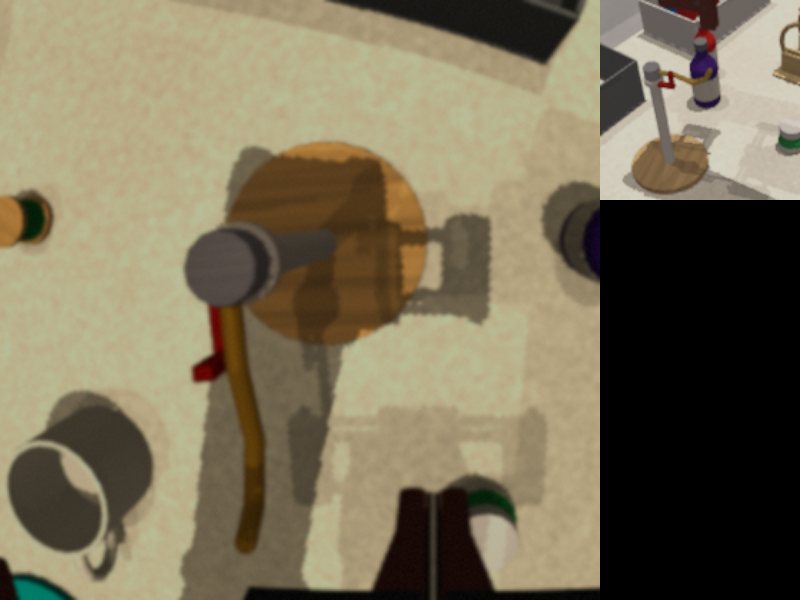

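The hook lies alongside the red pin: cap (227,267), tip (246,545) in the 2x crop. Now I'll locate the seat precisely and re-measure the rack clasp.

Run:
```python
from h import *
w=np.load('wrist3.npy',allow_pickle=True).item();b=np.load('side3.npy',allow_pickle=True).item();a=np.load('scene3.npy',allow_pickle=True).item()
tip=fonz(w,60+123,272.5,.223);cap=fonz(w,60+227/2,267/2,.217);base=fonz(w,60+327/2,121.5,.012)
dip=fonz(w,60+255/2,448/2,.195)
print('tip',tip,'side tip',onz(b,228.4,200.4,.223),'cap',cap,'base',base,'wire dip',dip)
print('angle tip-cap',np.degrees(np.arctan2(*(tip-cap)[1::-1]))%360,np.linalg.norm((tip-cap)[:2]))
# gold mask in side & scene
for n,s in(('side',b),('scene',a)):
    h=cv2.cvtColor(s['image'],cv2.COLOR_RGB2HSV)
    m=((h[...,0]>10)&(h[...,0]<26)&(h[...,1]>140)&(h[...,2]>60)).astype(np.uint8)
    k,l,st,ce=cv2.connectedComponentsWithStats(m)
    pr=proj(s,[.58,.155,.205])
    for i in range(1,k):
        if st[i][4]>12 and np.hypot(*(ce[i]-pr))<50:
            p=np.argwhere(l==i)[:,::-1];print(n,st[i],ce[i],'ends',p[p[:,0].argmin()],p[p[:,0].argmax()],p[p[:,1].argmin()])
    print(n,'proj axis',pr)
# red clasp tops and green clasp, all three visible
for n,s in(('side',b),('scene',a)):
    h=cv2.cvtColor(s['image'],cv2.COLOR_RGB2HSV).astype(int)
    for c,m,p in(('red',(h[...,0]<6)|(h[...,0]>172),[.548,-.163,.146]),('grn',(h[...,0]>45)&(h[...,0]<85),[.549,-.23,.146])):
        k,l,st,ce=cv2.connectedComponentsWithStats((m&(h[...,1]>110)&(h[...,2]>40)).astype(np.uint8))
        pr=proj(s,p)
        for i in range(1,k):
            if st[i][4]>12 and np.hypot(*(ce[i]-pr))<15: print(n,c,st[i],ce[i],'pred',pr.round(1))
```

```text
tip [0.52099628 0.1347893  0.223     ] side tip [0.51654704 0.13524501 0.223     ] cap [0.6109886  0.16387349 0.217     ] base [0.61008544 0.16425431 0.012     ] wire dip [0.5452142 0.1439404 0.195    ]
angle tip-cap 197.9100670274544 0.0945753996398741
side [201 198  27  11  82] [215.7804878  204.18292683] ends [201 201] [227 198] [227 198]
side proj axis [200.14787261 201.59786081]
scene [305 168   4   7  13] [306.61538462 171.23076923] ends [305 173] [308 168] [308 168]
scene [321 193  21   5  43] [331.76744186 194.69767442] ends [321 193] [341 195] [321 193]
scene [320 235   7   7  13] [323.53846154 238.        ] ends [320 235] [326 240] [320 235]
scene proj axis [334.77324203 194.83663104]
side red [290 154   9  14  97] [293.6185567 160.4742268] pred [294.2 160.7]
side grn [303 142   8  13  88] [306.21590909 148.21590909] pred [307.2 149.4]
scene red [245 271  10  15 100] [249.38 277.74] pred [249.9 278.1]
scene grn [227 291  11  15 102] [231.81372549 297.8627451 ] pred [231.9 296.7]
```

>>> carry_out:
  plan:
    - [-1,0,-30,0,0,0,10]
    - [-1,0,-40,0,0,0,10]
    - [-1,0,-40,0,0,0,10]
    - [0.1,-5,-40,0,0,0,10]
    - [0.1,-5,-40,0,0,0,10]

```text
clock: 8.57
position: [0.5528, -0.1095, 0.3291]
ee_rot: [-2.597, -1.765, 0.003]
wrist_force: [0.9, 0.7, -1.0]
grip_width: 0.0174
grip_force: 0.0
```

>>> carry_out:
  plan:
    - [0.1,-4,-30,0,0,0,9]
    - [0.1,-3,-15,0,0,0,9]
    - [0.1,0,-9,-20,0,0,9]
    - [0.1,0,0,-20,0,0,0]
    - [0.1,0,0,-10,0,0,0]

```text
clock: 9.2
position: [0.5456, -0.1624, 0.2783]
ee_rot: [-2.119, -2.314, 0.003]
wrist_force: [0.4, -0.1, 0.3]
grip_width: 0.0481
grip_force: 0.0
```

Run:
```python
from h import *
s=env.state();print(s['position'],s['ee_rot'],s['clock'],s['grip_width'])
w=snap('wrist');np.save('wrist4.npy',w,allow_pickle=True);print(w['world_from_camera'].round(3))
b=snap('side');a=snap('scene')
cv2.imwrite('pics/c5.png',np.hstack([cv2.resize(w['image'][160:,130:430,::-1],(600,520),interpolation=cv2.INTER_CUBIC),cv2.resize(np.vstack([b['image'][90:220,250:350,::-1],a['image'][190:320,200:300,::-1]]),(200,520))]))
```

```text
[ 0.54562905 -0.16238788  0.2783032 ] [-2.11948272 -2.31415376  0.00256014] 9.2 0.04812899563360228
[[ 0.996 -0.085 -0.021  0.538]
 [ 0.087  0.95   0.299 -0.08 ]
 [-0.005 -0.3    0.954  0.361]
 [ 0.     0.     0.     1.   ]]
```

View pics/c5.png

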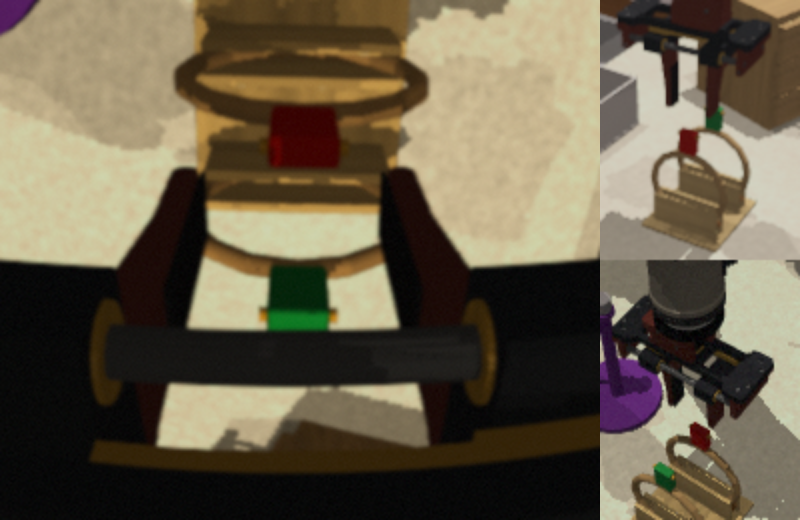

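The red clasp sits between the fingers' lines, its top face centred at crop (305,154); green is behind it. Checking the offset.

Run:
```python
from h import *
w=np.load('wrist4.npy',allow_pickle=True).item()
print(fonz(w,282.5,237,.163),[fonz(w,130+u/2,240,.163)[:2] for u in(269,341)],fonz(w,130+299/2,160+318/2,.163))
print('rack edge pts',[fonz(w,130+u/2,160+v/2,.05) for u,v in((207,140),(400,130),(208,175),(385,178))])
```

```text
[ 0.54878484 -0.16174219  0.163     ] [array([ 0.53715275, -0.16495515]), array([ 0.56084747, -0.16285673])] [ 0.55299053 -0.22867935  0.163     ]
rack edge pts [array([ 0.50370596, -0.20563574,  0.05      ]), array([ 0.60222873, -0.19132114,  0.05      ]), array([ 0.50503396, -0.22546486,  0.05      ]), array([ 0.59819506, -0.2188763 ,  0.05      ])]
```

>>> carry_out:
  plan:
    - [0.1,3,0,0,0,0,0]
    - [0.1,0,0,-25,0,0,0]
    - [0.1,0,0,-25,0,0,0]
    - [0.1,0,0,-13,0,0,0]
    - [-1,0,0,0,0,0,0]
  newtons: 25

```text
clock: 9.98
position: [0.5495, -0.1631, 0.2174]
ee_rot: [-2.122, -2.316, 0.001]
wrist_force: [-0.8, 0.6, 0.5]
grip_width: 0.0413
grip_force: 0.0
```

>>> carry_out:
  plan:
    - [-1,0,0,0,0,0,0]
    - [-1,0,0,0,0,0,0]
    - [-1,0,0,0,0,0,0]
    - [-1,0,0,0,0,0,0]
    - [-1,0,0,10,0,0,0]

```text
clock: 10.6
position: [0.5491, -0.163, 0.2274]
ee_rot: [-2.122, -2.315, 0.001]
wrist_force: [0.5, 0.4, -0.1]
grip_width: 0.0238
grip_force: 25.0
```

Run:
```python
from h import *
a=np.load('scene.npy',allow_pickle=True).item();b=np.load('side.npy',allow_pickle=True).item()
print('purple',onz(a,208.6,257,.012),onz(b,352,241,.012),'tip',onz(a,163,206,.22),'cap',onz(a,201,211,.215))
print('turq',onz(a,272,159,.012),'hooktip',onz(a,244,106,.22))
print('cup',onz(b,226,318,.08))
```

```text
purple [ 0.34195749 -0.11642758  0.012     ] [ 0.33487805 -0.10542204  0.012     ] tip [ 0.25979026 -0.1699371   0.22      ] cap [ 0.34606586 -0.11804678  0.215     ]
turq [0.21675611 0.33323039 0.012     ] hooktip [0.13278471 0.29517306 0.22      ]
cup [0.41205094 0.28787394 0.08      ]
```

>>> carry_out:
  plan:
    - [-1,0,0,25,0,0,0]
    - [-1,0,0,30,0,0,0]
    - [-1,0,0,30,0,0,0]
    - [-1,0,0,30,0,0,0]
    - [-1,0,0,18,0,0,0]

```text
clock: 11.22
position: [0.5498, -0.1632, 0.3625]
ee_rot: [2.121, 2.315, 0.002]
wrist_force: [0.5, 0.5, -1.1]
grip_width: 0.0238
grip_force: 25.0
```

>>> carry_out:
  plan:
    - [-1,0,20,0,0,0,-6]
    - [-1,-5,35,0,0,0,-9]
    - [-1,-10,40,0,0,0,-9]
    - [-1,-10,40,0,0,0,-9]
    - [-1,-10,40,0,0,0,-9]

```text
clock: 11.85
position: [0.5138, 0.0131, 0.3604]
ee_rot: [-2.815, -1.394, 0.001]
wrist_force: [-0.2, 0.1, -0.2]
grip_width: 0.024
grip_force: 25.0
```

>>> carry_out:
  plan:
    - [-1,-10,40,0,0,0,-9]
    - [-1,-10,35,0,0,0,-9]
    - [-1,-9,25,0,0,0,-9]
    - [-1,0,12,0,0,0,-8]
    - [-1,0,0,0,0,0,0]

```text
clock: 12.48
position: [0.4851, 0.1247, 0.3604]
ee_rot: [3.102, 0.497, -0.001]
wrist_force: [-0.3, -0.5, -1.2]
grip_width: 0.0238
grip_force: 25.0
```

Run:
```python
from h import *
s=env.state();print(s['position'],s['ee_rot'],s['clock'],s['wrist_force'])
w=snap('wrist');np.save('wrist5.npy',w,allow_pickle=True)
b=snap('side');np.save('side5.npy',b,allow_pickle=True)
cv2.imwrite('pics/c6.png',np.hstack([cv2.resize(w['image'][120:,130:430,::-1],(480,480),interpolation=cv2.INTER_CUBIC),cv2.resize(b['image'][100:300,170:303,::-1],(319,480),interpolation=cv2.INTER_CUBIC)]))
```

```text
[0.48512432 0.12474152 0.36040455] [ 3.10205199e+00  4.96766796e-01 -1.01526982e-03] 12.475 [-0.31883005 -0.51439473 -1.19009303]
```

View pics/c6.png

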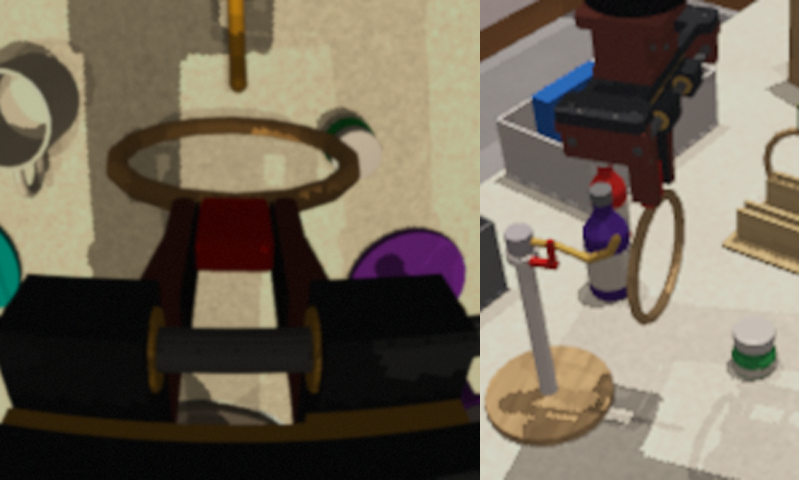

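The hoop is held upright and square to the hook, which points straight at it (tip at crop (238,85), gripper centre x≈235).

Run:
```python
from h import *
w=np.load('wrist5.npy',allow_pickle=True).item();b=np.load('side5.npy',allow_pickle=True).item()
t=fonz(w,278.75,173,.223);k=319/133
ts=onz(b,170+625/k,100+238/2.4,.223)
u=np.array([.951,.309]);v=np.array([-.309,.951]);p=env.state()['position']
for q in(t,ts):
    s=q[:2]+.028*u;print(q,'seat',s,'along/across',(s-p[:2])@u,(s-p[:2])@v)
R=cv2.Rodrigues(env.state()['ee_rot'])[0];print('tool y deg',np.degrees(np.arctan2(R[1,1],R[0,1])), 'wire dir px',)
```

```text
[0.52146834 0.1349331  0.223     ] seat [0.54809634 0.1435851 ] along/across 0.06583723991405818 2.7569229283656155e-05
[ 0.17618535 -0.09515875  0.223     ] seat [ 0.20281335 -0.08650675] along/across -0.3336252610703638 -0.11209733286081627
tool y deg -71.85779718521033 wire dir px
```

>>> carry_out:
  plan:
    - [-1,0,0,-15,0,0,0]
    - [-1,19,6,0,0,0,0]
    - [-1,21,7,0,0,0,0]
    - [-1,21,7,0,0,0,0]
    - [-1,0,0,0,0,0,0]

```text
clock: 13.2
position: [0.5472, 0.1434, 0.3442]
ee_rot: [3.102, 0.491, -0.002]
wrist_force: [0.2, -0.1, -1.1]
grip_width: 0.024
grip_force: 25.0
```

>>> carry_out:
  plan:
    - [-1,0,0,-10,0,0,0]
    - [-1,0,0,-10,0,0,0]
    - [-1,0,0,-8,0,0,0]
    - [-1,0,0,-5,0,0,0]
    - [-1,0,0,0,0,0,0]

```text
clock: 13.82
position: [0.5463, 0.1438, 0.3123]
ee_rot: [3.103, 0.492, -0.001]
wrist_force: [-0.1, 0.3, -1.2]
grip_width: 0.0236
grip_force: 25.0
```

Run:
```python
from h import *
s=env.state();print(s['position'],s['wrist_force'])
w=snap('wrist');b=snap('side')
cv2.imwrite('pics/c7.png',np.hstack([cv2.resize(w['image'][120:,130:430,::-1],(480,480),interpolation=cv2.INTER_CUBIC),cv2.resize(b['image'][150:290,170:263,::-1],(319,480),interpolation=cv2.INTER_CUBIC)]))
```

```text
[0.54629531 0.14375167 0.31228211] [-0.11393701  0.28308511 -1.18279108]
```

View pics/c7.png

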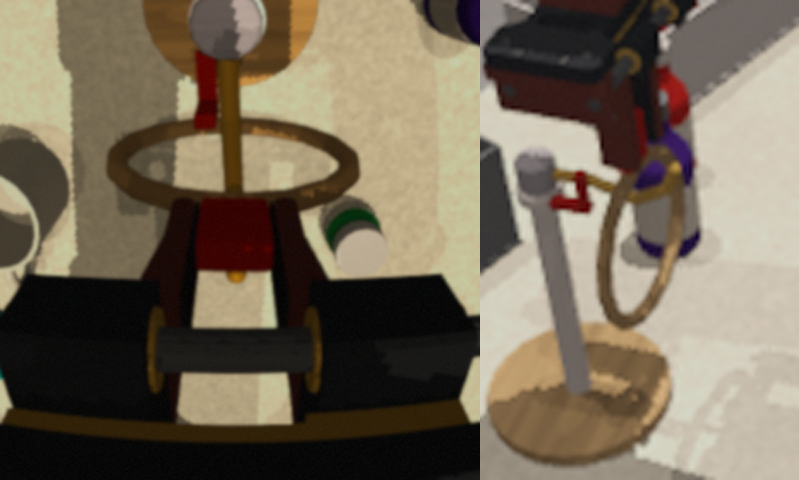

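The hook passes through the ring under the clasp, the tip shows beyond it, and the pin is still next to the wire. Lowering gently.

>>> carry_out:
  plan:
    - [-1,0,0,-3,0,0,0]
    - [-1,0,0,-3,0,0,0]
    - [-1,0,0,-2,0,0,0]
    - [-1,0,0,0,0,0,0]
    - [-1,0,0,0,0,0,0]

```text
clock: 14.55
position: [0.5465, 0.1438, 0.3047]
ee_rot: [3.103, 0.491, 0.0]
wrist_force: [-0.2, -1.3, -1.3]
grip_width: 0.0239
grip_force: 25.0
```

>>> carry_out:
  plan:
    - [-1,0,0,-0.7,0,0,0]
    - [-1,0,0,0,0,0,0]
    - [-1,0,0,-0.7,0,0,0]
    - [-1,0,0,0,0,0,0]
    - [-1,0,0,0,0,0,0]

```text
clock: 15.18
position: [0.5465, 0.1438, 0.3033]
ee_rot: [-3.103, -0.491, -0.0]
wrist_force: [0.3, 0.5, -1.0]
grip_width: 0.0237
grip_force: 25.0
```

>>> carry_out:
  plan:
    - [-1,0,0,-0.5,0,0,0]
    - [-1,0,0,-0.5,0,0,0]
    - [-1,0,0,0,0,0,0]
    - [-1,0,0,0,0,0,0]
    - [-1,0,0,0,0,0,0]

```text
clock: 15.8
position: [0.5465, 0.1438, 0.3023]
ee_rot: [3.103, 0.491, 0.0]
wrist_force: [0.9, 0.3, -0.7]
grip_width: 0.024
grip_force: 25.0
```

>>> carry_out:
  plan:
    - [-1,0,0,-0.5,0,0,0]
    - [-1,0,0,-0.5,0,0,0]
    - [-1,0,0,0,0,0,0]
    - [-1,0,0,0,0,0,0]
    - [-1,0,0,0,0,0,0]

```text
clock: 16.42
position: [0.5465, 0.1438, 0.3013]
ee_rot: [3.103, 0.491, 0.0]
wrist_force: [-0.0, -0.6, -0.5]
grip_width: 0.0236
grip_force: 25.0
```

>>> carry_out:
  plan:
    - [-1,0,0,-0.5,0,0,0]
    - [-1,0,0,-0.4,0,0,0]
    - [-1,0,0,0,0,0,0]
    - [-1,0,0,0,0,0,0]
    - [-1,0,0,0,0,0,0]

```text
clock: 17.05
position: [0.5465, 0.1438, 0.3004]
ee_rot: [3.103, 0.491, 0.0]
wrist_force: [0.4, -0.0, -1.5]
grip_width: 0.0236
grip_force: 25.0
```

>>> carry_out:
  plan:
    - [-1,0,0,-0.5,0,0,0]
    - [-1,0,0,-0.3,0,0,0]
    - [-1,0,0,0,0,0,0]
    - [-1,0,0,0,0,0,0]
    - [-1,0,0,0,0,0,0]

```text
clock: 17.68
position: [0.5465, 0.1438, 0.2996]
ee_rot: [-3.103, -0.491, -0.0]
wrist_force: [-0.7, -0.7, -1.8]
grip_width: 0.0236
grip_force: 25.0
```

>>> carry_out:
  plan:
    - [-1,0,0,-0.5,0,0,0]
    - [-1,0,0,-0.3,0,0,0]
    - [-1,0,0,0,0,0,0]
    - [-1,0,0,0,0,0,0]
    - [-1,0,0,0,0,0,0]

```text
clock: 18.3
position: [0.5467, 0.1438, 0.2989]
ee_rot: [-3.103, -0.491, -0.001]
wrist_force: [0.3, 0.3, 0.9]
grip_width: 0.0237
grip_force: 25.0
```

>>> carry_out:
  plan:
    - [-1,0,0,-0.4,0,0,0]
    - [-1,0,0,0,0,0,0]
    - [-1,0,0,0,0,0,0]
    - [-1,0,0,0,0,0,0]
    - [-1,0,0,0,0,0,0]

```text
clock: 18.92
position: [0.5467, 0.1439, 0.2986]
ee_rot: [-3.103, -0.491, -0.001]
wrist_force: [-0.7, -0.6, 4.9]
grip_width: 0.0239
grip_force: 25.0
```

Bearing at about 6 N. I'll hold for a moment, ease slightly and release.

>>> carry_out:
  plan:
    - [-1,0,0,0,0,0,0]
    - [-1,0,0,0.2,0,0,0]
    - [0.0,0,0,0,0,0,0]
    - [0.0,0,0,0,0,0,0]
    - [0.0,0,0,0,0,0,0]

```text
clock: 19.55
position: [0.5462, 0.1437, 0.2981]
ee_rot: [3.103, 0.491, -0.001]
wrist_force: [-0.1, 0.1, 0.3]
grip_width: 0.0442
grip_force: 0.0
```

>>> carry_out:
  plan:
    - [0.0,0,0,0,0,0,0]
    - [0.0,0,0,10,0,0,0]
    - [0.0,0,0,20,0,0,0]
    - [0.0,0,0,40,0,0,0]
    - [0.0,0,0,40,0,0,0]

```text
clock: 20.18
position: [0.5464, 0.1437, 0.4104]
ee_rot: [-3.103, -0.491, -0.0]
wrist_force: [0.1, 0.3, -0.7]
grip_width: 0.044
grip_force: 0.0
```

>>> carry_out:
  plan:
    - [0.0,0,0,30,0,0,0]
    - [0.0,0,0,0,0,0,0]
    - [0.0,0,0,0,0,0,0]
    - [0.0,0,0,0,0,0,0]
    - [0.0,0,0,0,0,0,0]

```text
clock: 20.8
position: [0.5463, 0.1437, 0.4376]
ee_rot: [3.102, 0.491, -0.003]
wrist_force: [-0.7, -0.5, 1.4]
grip_width: 0.0441
grip_force: 0.0
```

Run:
```python
from h import *
w=snap('wrist');b=snap('side')
cv2.imwrite('pics/c8.png',np.hstack([cv2.resize(w['image'][80:380,130:430,::-1],(480,480),interpolation=cv2.INTER_CUBIC),cv2.resize(b['image'][150:290,170:263,::-1],(319,480),interpolation=cv2.INTER_CUBIC)]))
```

```text
(no output)
```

View pics/c8.png

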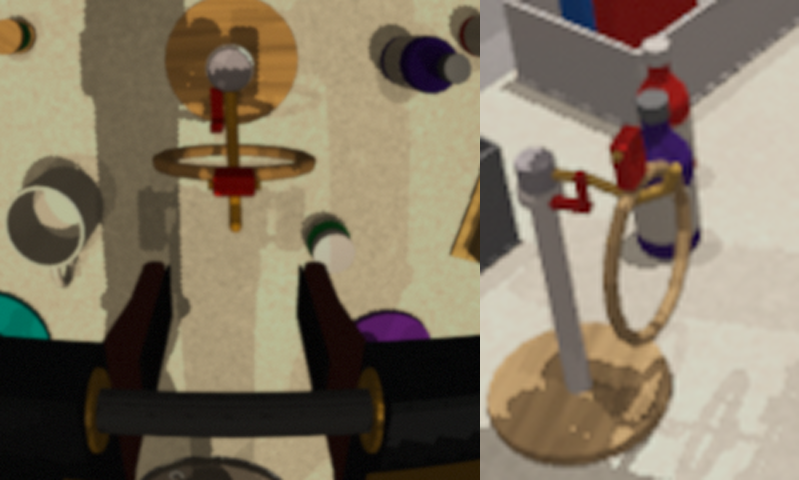

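The hoop hangs upright in the dip, square to the hook, which still lies against the pin. I'll let it settle and hand in.

>>> carry_out:
  plan:
    - [0,0,0,0,0,0,0]
    - [0,0,0,0,0,0,0]
    - [0,0,0,0,0,0,0]
    - [0,0,0,0,0,0,0]
    - [0,0,0,0,0,0,0]

```text
clock: 21.52
position: [0.5465, 0.1438, 0.4386]
ee_rot: [-3.103, -0.491, -0.0]
wrist_force: [-0.2, -0.5, -0.9]
grip_width: 0.0438
grip_force: 0.0
```

>>> carry_out:
  plan:
    - [0,0,0,0,0,0,0]
    - [0,0,0,0,0,0,0]
    - [0,0,0,0,0,0,0]
    - [0,0,0,0,0,0,0]
    - [0,0,0,0,0,0,0]

```text
clock: 22.15
position: [0.5465, 0.1438, 0.4386]
ee_rot: [3.103, 0.491, 0.0]
wrist_force: [0.3, 0.6, 0.3]
grip_width: 0.0437
grip_force: 0.0
```

>>> carry_out:
  plan:
    - [0,0,0,0,0,0,0]
    - [0,0,0,0,0,0,0]
    - [0,0,0,0,0,0,0]
    - [0,0,0,0,0,0,0]
    - [0,0,0,0,0,0,0]

```text
clock: 22.78
position: [0.5465, 0.1438, 0.4386]
ee_rot: [3.103, 0.491, 0.0]
wrist_force: [-0.4, 0.6, 0.5]
grip_width: 0.0438
grip_force: 0.0
```

>>> carry_out:
  plan:
    - [0,0,0,0,0,0,0]
    - [0,0,0,0,0,0,0]
    - [0,0,0,0,0,0,0]
    - [0,0,0,0,0,0,0]
    - [0,0,0,0,0,0,0]

```text
clock: 23.4
position: [0.5465, 0.1438, 0.4386]
ee_rot: [-3.103, -0.491, -0.0]
wrist_force: [-0.2, -0.6, 0.7]
grip_width: 0.044
grip_force: 0.0
```

Run:
```python
from h import *
x=snap('wrist')['image'].astype(int)
for _ in range(4): y=snap('wrist')['image'].astype(int);print(abs(y-x)[80:280,200:360].mean())
print(env.hand_in())
```

```text
0.8625104166666666
0.8656145833333333
0.8700729166666666
0.8643125
the job is handed in; nothing more can be done
None
```

I pressed the hook home against its red stop at about 11 N, hung the red-clasped hoop in its dip (bearing at about 6 N before release), and handed the job in at about 23 s; no verdict came back.

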